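# Balance the tension lever on the one-post stand

## Robot

A 6-joint arm with a two-finger parallel gripper is mounted at the origin on the work surface. World frame = base frame: x ahead of the robot, y to its left, z up, the work surface at z = 0. Lengths are in m, angles in rad, forces in N, time in s.
With the tool pointing down it reaches from about 0.35 to 0.775 m from the base axis. Payload 7.3 kg.
Tool frame: the origin (TCP) lies midway between the tips of the shut fingers; the grasp point (between the pads) lies robot.grasp_offset behind it (robot.grasp_offset is the distance from the TCP to the grasp point, in m); z points along the fingers, x is the direction in which the jaws open and shut, and the axes are right-handed (so a half turn about z gives the same grasp; the last joint's range is limited). The gripper opens to 92 mm and grips with 3 to 60 N. Pads are 19 mm wide; open, the fingers measure 130 mm over their backs; the gripper's body (75 mm by 190 mm) begins 47 mm behind the grasp point.
Start: joints at [1.203, 0.342, 1.524, -0, 1.275, -0.146], TCP at [0.115, 0.512, 0.227] pointing down, gripper open.
Joint ranges: [-2.53, 2.53], [-0.77, 2.02], [0.04, 2.7], [-1, 4.14], [0.28, 2.66], [-3.11, 3.11]. Speed limits (rad/s): [2.57, 2.57, 3.14, 3.14, 3.14, 3.14].

## Interface

Orientations are given as [roll, pitch, yaw] about the fixed x, y, z axes, in that order (R = Rz(yaw) Ry(pitch) Rx(roll)).
In Python, from cell import robot gives the robot as it stands. The module is installed in compiled form; this text tells all that it offers.
- The arm moves only by the tool move_arm, never from a script. Its argument "increments" is a list of rows, each a list of 7 numbers: the finger opening in mm, from 0 to 91.8, then the shift along the tool's x, y, z in mm, then the turn, a rotation vector about the tool's x, y, z in rad. A call has 1 to 12 rows; each row shifts and turns the pose as measured when the row begins, along the tool's axes as they then stand; what a row does not reach is not made up. A row lasts 1/8 s, in which the tool goes at most 62.5 mm and 10.7 degrees, less where a joint would pass 70% of its speed; a pose out of reach is approached as far as the arm can. A call is refused whole if a number of a shift passes 62.5 or a number of a turn 0.188, either way. A call with a gripper value outside its range is refused whole. The fingers move at their own pace and stop on an object; "newtons" is the grip in N (left out, the last holds). Time passes only in rows, so rows that do not move let the fingers close. It gives the time, the measured TCP pose, the force and the opening at its end, in the units of the state.
- robot.observe(): the state, without advancing time (a new reading comes with each control period).
- robot.read_camera(name): name is "scene" or "top"; returns a dict with "img" (400x640x3 uint8, red, green, blue), "fx", "fy", "cx", "cy" (pixels), "k1" (the pictures are not rectified: a ray, as slopes to the right and down, at radius r is drawn at 1 + k1 r^2 times it, then the intrinsics apply), "T" (4x4, takes a point from camera to world coordinates). Camera axes: x right, y down, z forward; pixel columns grow to the right and rows downward; lengths in m; the calibration is good to about 2 mm. A picture is of the moment at which its call begins. There is no depth.
- robot.hand_in(): hands the job in, once; it reports no verdict.
Trained networks look in the newest picture that a camera, given by its name, has taken for a name from the list of things; names that differ only in an ending like _2 or _b are one class to them, and where a whole thing is asked for, a point or a joint stands for the part that bears it (a point fixed in the world has none). Each returns a list of dicts, best first, with "conf" (0 to 1); they miss things now and then, are a little off and sometimes report something else, mostly with a low value. They report only what shows in the picture. A call takes as long as a camera call.
- robot.look_for(thing, camera): "rect" ([left, top, width, height] in pixels, round what is visible of it).
The state is a dict: "time": time; "qpos": joint angles; "qvel": joint speeds; "joint_efforts": joint torques, N m; "tool_pos": TCP position; "tool_rot": TCP orientation; "contact_force": force on the tool from outside, world axes, zero at the start; "torque": the same for the moment, N m; "opening": finger opening in m.
Only numpy, scipy, OpenCV 4.12 (cv2) and the standard library are available. Lean on these libraries where they do the work, as an engineer would, in place of code of your own. Each camera call takes 0.05 s, during which the arm holds its last target.

## Task

Before this tension lever goes back on the wire winder we need its balance point: a weight is fixed somewhere inside the tube, out of sight. Lift the lever at trial points until it comes up level clear of the bench without tipping, then set it down on the small pad of the stand and let go, so that it stays there balanced, level and still, touching nothing else. Never let the lever dip steeply, and leave the tin, the spool and the wrench where they are.

Things in the scene. Friction and masses are not known exactly. Their poses are not given: they have to be found in the camera images.
- lever_mid (a point): Centre of the tension lever's tube, half-way along and half-way up (15 mm over its underside). The lever is a straight closed aluminium tube 340 mm long, 20 mm wide, 30 mm high, lying on its 20 mm side, roughly crosswise before the robot. x runs along it, y across its width, z up. It can be grasped across the 20 mm from above anywhere along the tube.
- stand_top (a point): Middle of the top face of the stand's flat cork pad, 60 mm above the bench. The pad is 20 mm by 20 mm (sides along x and y), 8 mm thick, on an 18 mm steel post; z up. The lever stays level only if its balance point is over the pad (within 10 mm of the middle); it may lie across the pad in any direction.
- tin: Bystander: low round red tin, 110 mm diameter, 45 mm high; origin at the centre of its underside.
- spool: Bystander: small grey wire spool standing on end, 70 mm diameter, 45 mm high; origin at the centre of its underside.
- wrench: Bystander: steel wrench 170 mm long, lying along its x axis.
- lever: The same lever; origin under the tube's centre. A roller (26 mm diameter) ends 205 mm out on +x, a 6 mm flat tongue 196 mm out on -x. It weighs 0.55 to 0.8 kg; about half of that is a weight fixed out of sight in the tube, elsewhere each time: the balance point lies up to 80 mm either side of the centre along x, on the middle line in y.
- stand: The balancing stand, screwed to the bench: an 80 mm square grey foot plate, 10 mm thick, with the post and pad in its middle. Origin at the centre of the foot plate's underside.

How it is judged:
By the outcome, as a careful person would: the job done as asked, in the order asked, and still so for the second after the job is handed in, with the robot touching nothing.
It also fails if it takes over 61 s, if anything falls off the work surface, if the arm or the gripper's body presses on something with over 40 N, if the wrist force passes 120 N, or if a joint passes its speed limit or range.

## Working session

There is one attempt and no reset: what is moved stays moved. The work goes in short steps, Python scripts to look and compute and a tool call to move; the robot and the scene stay as the last step left them, time stands still between calls to the robot, and variables do not carry over. Pictures are saved under pics/ and viewed, and the job is handed in when it is done.

Besides the shell and the picture viewer there is one more tool, called after ">>>" as a command line: name --pt "numbers of a row" for each row, then --argument value for the rest. move_arm: Moves the arm, as the interface text tells. Its arguments: {"type":"object","properties":{"increments":{"type":"array"},"newtons":{"type":"number"}},"required":["increments"]}

```bash
mkdir -p pics; ls
python3 - <<'E'
from cell import robot
import cv2
s=robot.observe(); print({k:s[k] for k in s}); print(robot.grasp_offset)
for c in("scene","top"):
    d=robot.read_camera(c); cv2.imwrite(f"pics/{c}0.png",d["img"][:,:,::-1]); print(c,d["fx"],d["fy"],d["cx"],d["cy"],d["k1"],d["T"].round(4).tolist() if hasattr(d["T"],'round') else d["T"])
    for t in("lever","lever_mid","stand","stand_top","tin","spool","wrench"):
        print(t,robot.look_for(t,c)[:2])
E
```

```text
pics
{'time': 0.0, 'qpos': array([ 1.20298589e+00,  3.42714618e-01,  1.52499298e+00, -1.16509143e-05,
        1.27541028e+00, -1.46015682e-01]), 'qvel': array([-0.00170578, -0.00091076, -0.00170863, -0.00027531, -0.00072115,
        0.00048757]), 'joint_efforts': array([ 2.60727698e-03, -4.31229007e+01, -2.44221765e+01,  7.21044489e-02,
        5.57627971e-02, -1.23198015e-04]), 'tool_pos': array([0.11533416, 0.51176427, 0.22605756]), 'tool_rot': array([-3.14138176e+00,  1.51061706e-03,  1.34900513e+00]), 'contact_force': array([ 0.75715466, -0.12027097,  0.08748368]), 'torque': array([-0.01699966,  0.01600648, -0.03789757]), 'opening': 0.0918023223281897}
0.0188
scene 363.7742148793589 363.7742148793589 325.48149284607274 205.0309720267055 -0.07253978730006247 [[-0.1026, 0.7518, -0.6514, 1.1165], [0.9947, 0.072, -0.0735, 0.0123], [-0.0083, -0.6555, -0.7552, 0.6855], [0.0, 0.0, 0.0, 1.0]]
lever [{'rect': [348.9, 136.7, 37.3, 120.4], 'conf': 0.95}, {'rect': [183.0, 230.8, 36.5, 35.9], 'conf': 0.5}]
lever_mid [{'rect': [352.2, 140.6, 34.6, 113.7], 'conf': 0.89}]
stand [{'rect': [322.9,
[... 275 characters left out ...]
top 419.5240283972387 419.5240283972387 315.9136239052096 198.92753254027141 -0.012067485233379378 [[-0.024, -0.9967, 0.0769, 0.4818], [-0.9997, 0.0241, 0.0002, -0.0534], [-0.002, -0.0769, -0.997, 1.1293], [0.0, 0.0, 0.0, 1.0]]
lever [{'rect': [260.3, 163.7, 47.3, 150.6], 'conf': 0.89}]
lever_mid [{'rect': [259.3, 165.8, 41.7, 144.0], 'conf': 0.61}]
stand [{'rect': [281.3, 156.9, 35.6, 34.2], 'conf': 0.88}]
stand_top [{'rect': [282.7, 156.1, 34.7, 34.9], 'conf': 0.65}]
tin [{'rect': [167.6, 145.9, 47.2, 41.9], 'conf': 0.62}]
spool [{'rect': [397.3, 131.9, 27.0, 29.7], 'conf': 0.82}]
wrench [{'rect': [437.5, 199.4, 15.1, 64.1], 'conf': 0.9}, {'rect': [283.2, 155.7, 30.6, 32.8], 'conf': 0.21}]
```

View pics/scene0.png

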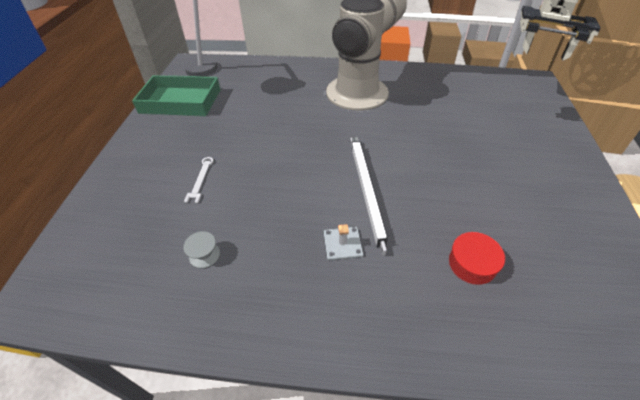

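View pics/top0.png

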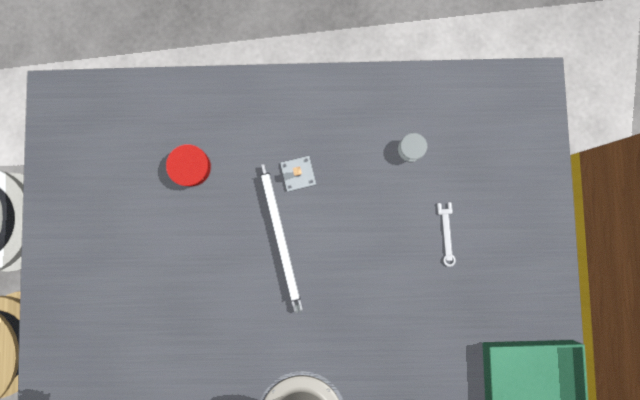

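The lever lies nearly radial: in the top view its tube runs from (265,175) to (295,300). The stand's pad is at (297,171), the tin at (188,166), the spool at (412,147) and the wrench at (447,235). Next I'll refine the lever's axis and the pad position.

```bash
cat > h.py <<'E'
import numpy as np, cv2
from cell import robot
def pix2w(d,uv,z):
    K=np.array([[d["fx"],0,d["cx"]],[0,d["fy"],d["cy"]],[0,0,1.]])
    p=cv2.undistortPoints(np.array(uv,float).reshape(-1,1,2),K,np.array([d["k1"],0,0,0.])).reshape(-1,2)
    T=np.array(d["T"]); r=np.c_[p,np.ones(len(p))]@T[:3,:3].T; t=(z-T[2,3])/r[:,2]
    return T[:3,3]+t[:,None]*r
def w2pix(d,X):
    T=np.linalg.inv(np.array(d["T"])); K=np.array([[d["fx"],0,d["cx"]],[0,d["fy"],d["cy"]],[0,0,1.]])
    return cv2.projectPoints(np.array(X,float).reshape(-1,1,3),cv2.Rodrigues(T[:3,:3])[0],T[:3,3],K,np.array([d["k1"],0,0,0.]))[0].reshape(-1,2)
E
python3 - <<'E'
from h import *
out=[]
for c,box,pb in(("top",(240,150,330,320),(285,160,312,184)),("scene",(340,130,400,265),(332,220,356,240))):
    d=robot.read_camera(c); im=d["img"]; hsv=cv2.cvtColor(im,cv2.COLOR_RGB2HSV)
    m=((hsv[...,2]>215)&(hsv[...,1]<40)).astype(np.uint8); mm=np.zeros_like(m); mm[box[1]:box[3],box[0]:box[2]]=m[box[1]:box[3],box[0]:box[2]]
    n,l,st,ce=cv2.connectedComponentsWithStats(mm); i=1+np.argmax(st[1:,4]); print(c,"tube",st[i],ce[i])
    r=cv2.minAreaRect(np.argwhere(l==i)[:,::-1].astype(np.float32)); b=cv2.boxPoints(r)
    print(r, pix2w(d,b,0.03).round(4).tolist(), pix2w(d,[r[0]],0.03).round(4))
    o=((hsv[...,0]<25)&(hsv[...,0]>5)&(hsv[...,1]>90)); q=np.argwhere(o[pb[1]:pb[3],pb[0]:pb[2]])[:,::-1]+[pb[0],pb[1]]
    print("pad",len(q),q.min(0),q.max(0),q.mean(0),pix2w(d,[q.mean(0)],0.06).round(4))
    k=im[box[1]:box[3],box[0]-(20 if c=="scene" else 0):box[2]]; k=cv2.resize(k,None,fx=3.5 if c=="top" else 4,fy=3.5 if c=="top" else 4,interpolation=cv2.INTER_CUBIC); out.append(k[:,:,::-1])
h=max(k.shape[0] for k in out); out=[cv2.copyMakeBorder(k,0,h-k.shape[0],0,0,cv2.BORDER_CONSTANT) for k in out]
cv2.imwrite("pics/z1.png",np.hstack(out)[:600,:800])
E
```

```text
top tube [ 262  174   37  126 1029] [279.91933916 236.89795918]
((279.8415832519531, 236.66078186035156), (127.83695220947266, 8.07664680480957), 76.27770233154297) [[0.6321, 0.0909, 0.03], [0.6367, 0.0701, 0.03], [0.3116, -0.0032, 0.03], [0.3072, 0.0172, 0.03]] [[0.4701 0.0433 0.03  ]]
pad 1 [297 174] [297 174] [297. 174.] [[ 0.6296 -0.0062  0.06  ]]
scene tube [353 143  33  95 813] [368.98892989 192.00861009]
((368.55377197265625, 189.98550415039062), (98.82707214355469, 9.02479362487793), 74.93151092529297) [[0.3168, -0.0027, 0.03], [0.3042, 0.0212, 0.03], [0.6305, 0.0913, 0.03], [0.6387, 0.0721, 0.03]] [[0.4919 0.0496 0.03  ]]
pad 75 [338 225] [347 233] [342.96       228.73333333] [[ 0.6407 -0.0041  0.06  ]]
```

View pics/z1.png

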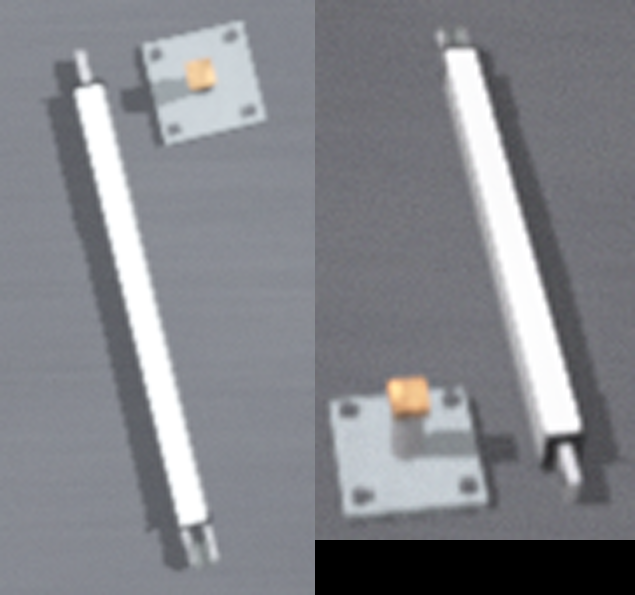

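```bash
cat >> h.py <<'E'
from scipy.spatial.transform import Rotation as Ro
def to(target,yaw=None):
    s=robot.observe(); R=Ro.from_euler('xyz',s["tool_rot"]).as_matrix()
    d=R.T@(np.array(target)-s["tool_pos"])*1000
    print("t",round(s["time"],2),"pos",s["tool_pos"].round(4),"rot",s["tool_rot"].round(4),"open",round(s["opening"],4)); print("shift mm",d.round(1))
    if yaw is not None: print("turn",(Ro.from_matrix(R.T@Ro.from_euler('xyz',[np.pi,0,yaw]).as_matrix())).as_rotvec().round(3))
E
python3 - <<'E'
from h import *
to([.472,.0445,.09],1.7925)
d=robot.read_camera("top"); print("pad",pix2w(d,[[297.1,171.1]],.06)); 
d=robot.read_camera("scene"); print("pad",pix2w(d,[[343.2,227.6]],.06))
for c in("top","scene"):
    d=robot.read_camera(c); print(w2pix(d,[[.635,-.004,.06],[.472,.0445,.03]]))
E
```

```text
t 0.9 pos [0.1155 0.5122 0.2268] rot [ 3.1416e+00 -1.0000e-04  1.3490e+00] open 0.092
shift mm [-377.8  450.7  136.7]
turn [ 0.    -0.    -0.444]
pad [[ 0.63714675 -0.0066167   0.06      ]]
pad [[ 0.63755871 -0.00379816  0.06      ]]
[[296.09916004 171.95296228]
 [279.37002421 235.93092433]]
[[343.19103321 226.65712638]
 [366.71328386 184.10204575]]
```

>>> move_arm --pt "91.8 -37.8 45 8 0 0 0" --pt "91.8 -37.8 45 8 0 0 0" --pt "91.8 -37.8 45 8 0 0 0" --pt "91.8 -37.8 45 8 0 0 0" --pt "91.8 -37.8 45 8 0 0 0" --pt "91.8 -37.8 45 8 0 0 0" --pt "91.8 -37.8 45 8 0 0 0" --pt "91.8 -37.8 45 8 0 0 0" --pt "91.8 -37.8 45 8 0 0 0" --pt "91.8 -37.8 45 8 0 0 0"

```text
time: 2.35
tool_pos: [0.4833, 0.0353, 0.1463]
tool_rot: [3.134, -0.008, 1.357]
contact_force: [0.8, 1.1, 0.9]
opening: 0.0915
```

>>> move_arm --pt "91.8 0 0 0 0 0 -0.148" --pt "91.8 0 0 0 0 0 -0.148" --pt "91.8 0 0 0 0 0 -0.148"

```text
time: 2.72
tool_pos: [0.4859, 0.0304, 0.1452]
tool_rot: [3.131, -0.003, 1.806]
contact_force: [-0.0, 1.0, -0.3]
opening: 0.0915
```

Run:
```python
from h import *
to([.472,.0445,.06],1.7925)
```

```text
t 2.73 pos [0.4859 0.0304 0.1452] rot [ 3.1314 -0.0034  1.8064] open 0.0915
shift mm [ 16.6 -11.1  85.1]
turn [ 0.01  -0.003  0.014]
```

>>> move_arm --pt "91.8 16.6 -11 40 0.01 -0.003 0.014" --pt "91.8 0 0 45 0 0 0" --pt "91.8 0 0 0 0 0 0" --pt "91.8 0 0 0 0 0 0"

```text
time: 3.22
tool_pos: [0.4739, 0.0441, 0.0607]
tool_rot: [3.137, 0.001, 1.793]
contact_force: [0.2, -0.2, -0.2]
opening: 0.0918
```

Run:
```python
from h import *
to([.472,.0445,.006],1.7925)
for c in("top","scene"):
    d=robot.read_camera(c); cv2.imwrite(f"pics/{c}1.png",d["img"][:,:,::-1])
```

```text
t 3.23 pos [0.4739 0.0441 0.0607] rot [3.1367e+00 1.1000e-03 1.7932e+00] open 0.0918
shift mm [ 0.8 -2.1 54.7]
turn [0.005 0.001 0.001]
```

View pics/scene1.png

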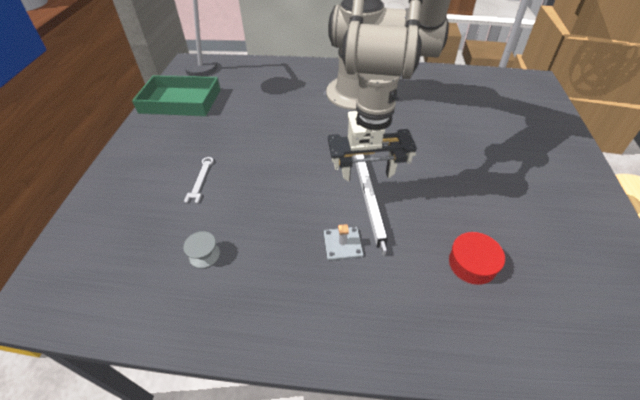

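The open fingers sit either side of the tube at about (345,165) and (393,165), so it is centred. Going down.

>>> move_arm --pt "91.8 0.8 -2 27 0.005 0 0" --pt "91.8 0 0 25 0 0 0" --pt "91.8 0 0 0 0 0 0" --pt "91.8 0 0 0 0 0 0"

```text
time: 3.82
tool_pos: [0.4771, 0.0438, 0.0139]
tool_rot: [3.129, 0.005, 1.793]
contact_force: [0.1, 0.1, 0.1]
opening: 0.0919
```

Run:
```python
from h import *
to([.472,.0445,.006],1.7925); s=robot.observe(); print(s["contact_force"],s["torque"])
```

```text
t 3.83 pos [0.4771 0.0438 0.0139] rot [3.1294 0.0048 1.7926] open 0.0919
shift mm [ 1.8 -4.9  7.8]
turn [0.012 0.005 0.   ]
[0.05098184 0.11022579 0.08993143] [ 0.03956995 -0.0140726   0.01174586]
```

>>> move_arm --pt "91.8 1.8 -5 6 0.012 0.005 0" --pt "91.8 0 0 0 0 0 0" --pt "10 0 0 0 0 0 0" --pt "10 0 0 0 0 0 0" --pt "10 0 0 0 0 0 0" --pt "10 0 0 0 0 0 0" --pt "10 0 0 0 0 0 0" --pt "10 0 0 0 0 0 0" --newtons 40

```text
time: 4.82
tool_pos: [0.473, 0.0444, 0.0098]
tool_rot: [3.138, 0.001, 1.793]
contact_force: [-0.1, 0.3, -0.6]
opening: 0.0366
```

Run:
```python
from h import *
to([.472,.0445,.006],1.7925); s=robot.observe(); print(s["contact_force"],s["torque"])
```

```text
t 4.83 pos [0.473  0.0444 0.0098] rot [3.1382e+00 7.0000e-04 1.7926e+00] open 0.0366
shift mm [ 0.3 -1.   3.8]
turn [0.003 0.001 0.   ]
[-0.14836173  0.33074476 -0.64154947] [0.04371285 0.01417232 0.01797208]
```

>>> move_arm --pt "10 0 0 4 0.003 0 0" --pt "10 0 0 0 0 0 0" --pt "10 0 0 0 0 0 0" --pt "10 0 0 0 0 0 0" --pt "10 0 0 0 0 0 0"

```text
time: 5.45
tool_pos: [0.4728, 0.0446, 0.0053]
tool_rot: [-3.141, 0.0, 1.793]
contact_force: [0.1, 1.0, 0.2]
opening: 0.02
```

Run:
```python
from h import *
to([.472,.0445,.006],1.7925); s=robot.observe(); print(s["contact_force"],s["torque"])
```

```text
t 5.45 pos [0.4728 0.0446 0.0053] rot [-3.1412e+00  3.0000e-04  1.7927e+00] open 0.02
shift mm [ 0.1 -0.8 -0.7]
turn [-0.  0.  0.]
[0.08943264 0.99123032 0.15698913] [ 0.13414588 -0.0312498   0.01962542]
```

>>> move_arm --pt "10 0 0 -4 0 0 0" --pt "10 0 0 -4 0 0 0" --pt "10 0 0 0 0 0 0" --pt "10 0 0 0 0 0 0" --pt "10 0 0 0 0 0 0"

```text
time: 6.08
tool_pos: [0.4709, 0.0446, 0.0125]
tool_rot: [-3.137, -0.001, 1.793]
contact_force: [0.0, -0.7, -6.5]
opening: 0.0199
```

```bash
cat >> h.py <<'E'
def ft(n=8):
    F=[];M=[]
    for i in range(n):
        d=robot.read_camera("scene" if i%2 else "top"); s=robot.observe(); F.append(s["contact_force"]); M.append(s["torque"])
    F=np.array(F);M=np.array(M); y=s["tool_rot"][2]; ax=np.array([np.cos(y),np.sin(y),0]); lv=np.array([np.sin(y),-np.cos(y),0])
    print("F",F.mean(0).round(2),"sd",F.std(0).round(2),"M",M.mean(0).round(3),"sd",M.std(0).round(3),"M.jaw",(M.mean(0)@ax).round(3),"M.lev",(M.mean(0)@lv).round(3),"pos",s["tool_pos"].round(4),"t",s["time"])
E
python3 - <<'E'
from h import *
ft()
for c in("top","scene"):
    d=robot.read_camera(c); cv2.imwrite(f"pics/{c}2.png",d["img"][:,:,::-1])
E
```

```text
F [ 0.06 -0.16 -5.96] sd [0.4  0.49 0.26] M [ 0.023  0.099 -0.004] sd [0.012 0.03  0.03 ] M.jaw 0.092 M.lev 0.044 pos [0.471  0.0445 0.0126] t 6.475
```

View pics/scene2.png

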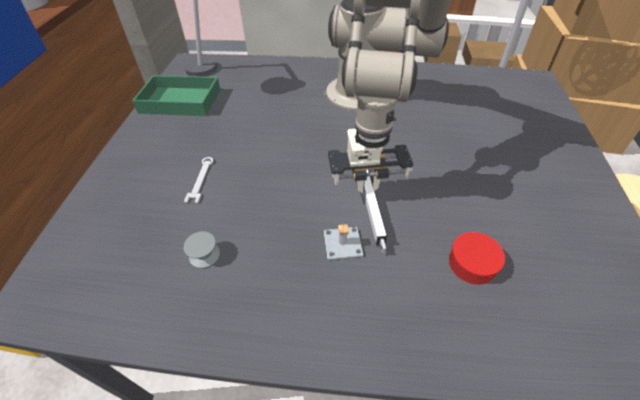

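Run:
```python
from h import *
m=np.array([.472,.0445,0]); e=np.array([.9755,.2199,0]); p=np.array([-.2199,.9755,0])*.01
d0=cv2.imread("pics/scene1.png"); d2=cv2.imread("pics/scene2.png")
d=robot.read_camera("scene"); d2=d["img"][:,:,::-1]
for z in(.03,.037): print(z,w2pix(d,[m+e*.17+p+[0,0,z],m+e*.17-p+[0,0,z],m+e*.17+[0,0,z-.03]]).round(1).tolist())
k=[cv2.resize(x[215:260,350:410],None,fx=6.5,fy=8,interpolation=cv2.INTER_CUBIC) for x in(d0,d2)]
cv2.imwrite("pics/z2.png",np.hstack(k))
```

```text
0.03 [[385.9, 238.4], [377.1, 239.4], [380.0, 246.6]]
0.037 [[386.3, 236.6], [377.4, 237.5], [380.4, 244.8]]
```

View pics/z2.png

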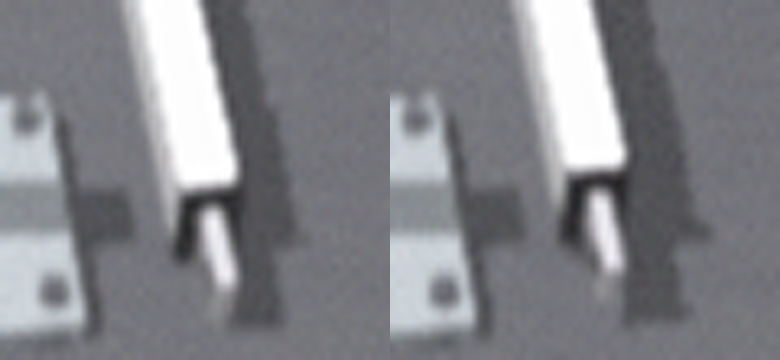

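>>> move_arm --pt "10 0 0 4 0 0 0" --pt "10 0 0 4 0 0 0" --pt "10 0 0 0 0 0 0" --pt "30 0 0 0 0 0 0" --pt "30 0 0 0 0 0 0" --pt "30 0 0 0 0 0 0"

```text
time: 7.38
tool_pos: [0.4729, 0.0445, 0.006]
tool_rot: [3.141, 0.001, 1.793]
contact_force: [-0.6, -0.2, 0.1]
opening: 0.0298
```

Run:
```python
from h import *
ft(6); e=np.array([.9755,.2199,0]);to(np.array([.472,.0445,.006])+.016*e,1.7925)
```

```text
F [ 0.22 -0.23 -0.44] sd [0.28 0.32 0.29] M [ 0.038  0.011 -0.012] sd [0.017 0.03  0.026] M.jaw 0.003 M.lev 0.039 pos [0.4725 0.0445 0.0058] t 7.675
t 7.67 pos [0.4725 0.0445 0.0058] rot [-3.1409e+00  4.0000e-04  1.7927e+00] open 0.0303
shift mm [ 0.1 15.5 -0.2]
turn [-0.001  0.     0.   ]
```

>>> move_arm --pt "30 0 15.5 0 0 0 0" --pt "30 0 0 0 0 0 0" --pt "10 0 0 0 0 0 0" --pt "10 0 0 0 0 0 0" --pt "10 0 0 0 0 0 0" --pt "10 0 0 -4 0 0 0" --pt "10 0 0 -4 0 0 0" --pt "10 0 0 -4 0 0 0" --pt "10 0 0 0 0 0 0" --pt "10 0 0 0 0 0 0" --pt "10 0 0 0 0 0 0" --newtons 20

```text
time: 9.05
tool_pos: [0.484, 0.0479, 0.0168]
tool_rot: [-3.134, -0.001, 1.793]
contact_force: [0.7, 0.4, -6.4]
opening: 0.0195
```

Run:
```python
from h import *
ft(16)
for c in("top","scene"):
    d=robot.read_camera(c); cv2.imwrite(f"pics/{c}3.png",d["img"][:,:,::-1])
```

```text
F [ 0.02 -0.11 -6.19] sd [0.45 0.43 0.48] M [0.029 0.002 0.008] sd [0.033 0.021 0.034] M.jaw -0.005 M.lev 0.029 pos [0.4841 0.0479 0.0169] t 9.85
```

View pics/scene3.png

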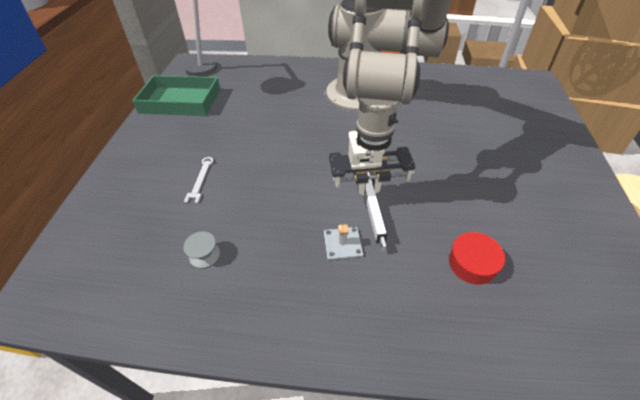

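>>> move_arm --pt "10 0 0 -10 0 0 0" --pt "10 0 0 -20 0 0 0" --pt "10 0 0 -25 0 0 0" --pt "10 0 0 -25 0 0 0" --pt "10 0 0 -20 0 0 0" --pt "10 0 0 -10 0 0 0" --pt "10 0 0 0 0 0 0" --pt "10 0 0 0 0 0 0" --pt "10 0 0 0 0 0 0" --newtons 25

```text
time: 11.08
tool_pos: [0.4833, 0.048, 0.1319]
tool_rot: [-3.133, -0.002, 1.793]
contact_force: [-0.3, -0.5, -6.8]
opening: 0.0194
```

Run:
```python
from h import *
ft(16); to([.637,-.005,.12],1.7925)
for c in("top","scene"):
    d=robot.read_camera(c); cv2.imwrite(f"pics/{c}4.png",d["img"][:,:,::-1])
a,b=cv2.imread("pics/scene4.png"),cv2.imread("pics/top4.png")
cv2.imwrite("pics/z4.png",np.hstack([cv2.resize(a[100:260,300:430],(390,480)),cv2.resize(b[150:320,230:340],(330,480))]))
```

```text
F [-0.02 -0.05 -6.34] sd [0.49 0.55 0.46] M [0.031 0.002 0.006] sd [0.027 0.031 0.03 ] M.jaw -0.005 M.lev 0.03 pos [0.4838 0.048  0.1326] t 11.875
t 11.88 pos [0.4838 0.048  0.1326] rot [-3.1341e+00 -1.5000e-03  1.7927e+00] open 0.0196
shift mm [-85.4 137.9  11.5]
turn [-0.007 -0.001  0.   ]
```

View pics/z4.png

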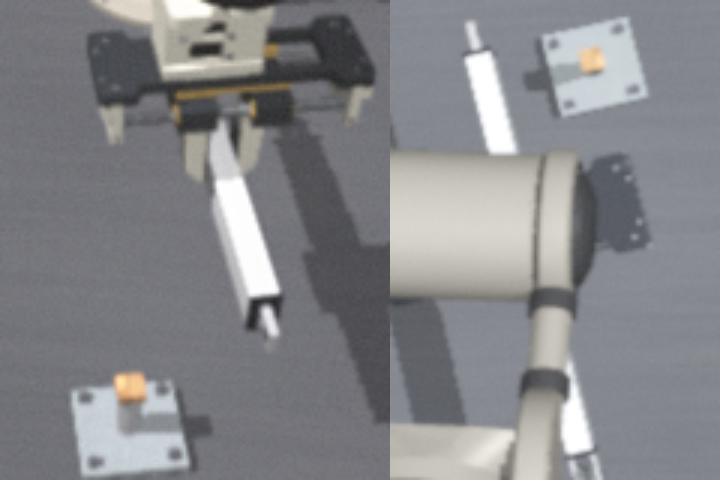

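Run:
```python
from h import *
d=robot.read_camera("scene");t=robot.read_camera("top"); e=np.array([.9755,.2199,0]); p=np.array([-.2199,.9755,0])*.01
g=np.array([.4838,.048,0]); o=g+e*(.17-.0155)
for z in(.147,.157,.167): print(z,"scene",w2pix(d,[o+p+[0,0,z],o-p+[0,0,z]]).round(1).tolist(),"top",w2pix(t,[o+[0,0,z],g-e*.1855+[0,0,z]]).round(1).tolist())
```

```text
0.147 scene [[392.9, 202.3], [383.0, 203.3]] top [[257.9, 167.8], [292.3, 309.8]]
0.157 scene [[393.6, 198.9], [383.6, 199.9]] top [[257.3, 167.2], [292.1, 310.6]]
0.167 scene [[394.3, 195.5], [384.2, 196.5]] top [[256.7, 166.5], [291.8, 311.4]]
```

>>> move_arm --pt "10 -5 8 0 -0.007 0 0" --pt "10 -10 16 0 0 0 0" --pt "10 -14 22 0 0 0 0" --pt "10 -14 24 0 0 0 0" --pt "10 -14 24 0 0 0 0" --pt "10 -14 22 0 0 0 0" --pt "10 -9 14 0 0 0 0" --pt "10 -5 8 0 0 0 0" --pt "10 0 0 0 0 0 0" --pt "10 0 0 0 0 0 0"

```text
time: 13.32
tool_pos: [0.6444, -0.008, 0.1301]
tool_rot: [3.141, -0.002, 1.792]
contact_force: [0.5, 0.3, -6.3]
opening: 0.0199
```

Run:
```python
from h import *
ft(6); to([.637,-.005,.085],1.7925)
for c in("top","scene"):
    d=robot.read_camera(c); cv2.imwrite(f"pics/{c}5.png",d["img"][:,:,::-1])
a,b=cv2.imread("pics/scene5.png"),cv2.imread("pics/top5.png")
cv2.imwrite("pics/z5.png",np.hstack([cv2.resize(a[130:310,270:420],(400,480)),cv2.resize(b[100:270,230:360],(370,480))]))
```

```text
F [-0.1  -0.13 -6.54] sd [0.53 0.41 0.33] M [0.013 0.03  0.005] sd [0.021 0.01  0.021] M.jaw 0.026 M.lev 0.019 pos [ 0.6449 -0.008   0.1306] t 13.625
t 13.62 pos [ 0.6449 -0.008   0.1306] rot [ 3.1402e+00 -1.2000e-03  1.7925e+00] open 0.0196
shift mm [ 4.6 -7.1 45.6]
turn [ 0.001 -0.001  0.   ]
```

View pics/z5.png

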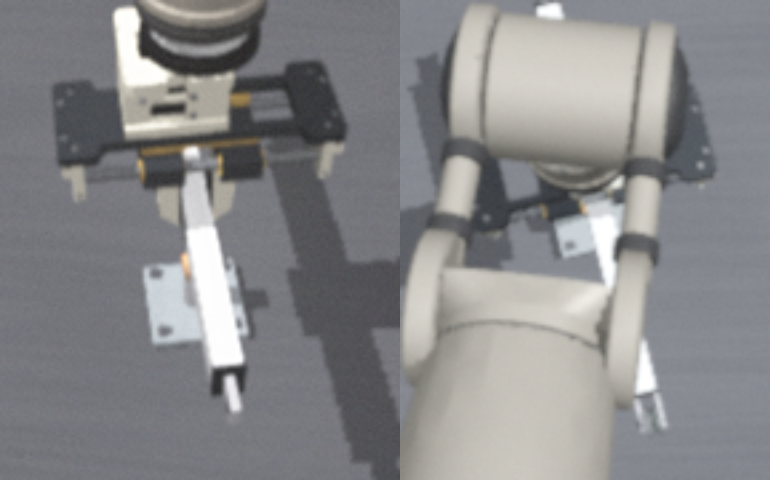

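>>> move_arm --pt "10 4.6 -7 15 0 0 0" --pt "10 0 0 15 0 0 0" --pt "10 0 0 12 0 0 0" --pt "10 0 0 6 0 0 0" --pt "10 0 0 0 0 0 0" --pt "10 0 0 0 0 0 0"

```text
time: 14.48
tool_pos: [0.6385, -0.0054, 0.0811]
tool_rot: [3.138, -0.0, 1.792]
contact_force: [0.7, 0.1, -6.1]
opening: 0.0198
```

Run:
```python
from h import *
ft(14); to([.637,-.005,.066],1.7925)
for c in("top","scene"):
    d=robot.read_camera(c); cv2.imwrite(f"pics/{c}6.png",d["img"][:,:,::-1])
a,b=cv2.imread("pics/scene6.png"),cv2.imread("pics/top6.png")
cv2.imwrite("pics/z6.png",np.hstack([cv2.resize(a[160:310,280:400],(440,550),interpolation=cv2.INTER_CUBIC),cv2.resize(b[100:270,230:340],(355,550))]))
```

```text
F [ 0.27 -0.2  -6.2 ] sd [0.42 0.49 0.38] M [ 0.037  0.025 -0.007] sd [0.029 0.023 0.033] M.jaw 0.016 M.lev 0.041 pos [ 0.6381 -0.0053  0.0808] t 15.175
t 15.18 pos [ 0.6381 -0.0053  0.0808] rot [ 3.1385e+00 -4.0000e-04  1.7925e+00] open 0.0197
shift mm [ 0.5 -1.1 14.8]
turn [ 0.003 -0.    -0.   ]
```

View pics/z6.png

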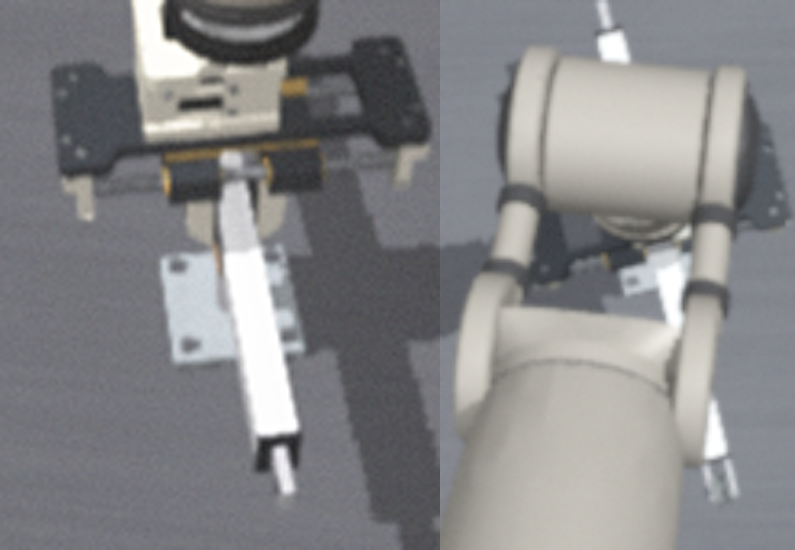

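Run:
```python
from h import *
d=robot.read_camera("top"); q=np.array([(143,45),(243,22),(266,118),(165,143)])/3.5+[240,150]
w=pix2w(d,q,.01); print(w.round(4),w.mean(0))
d=robot.read_camera("scene"); q=(np.array([(331,400),(467,388),(489,505),(343,515)])-[315,0])/4+[320,130]
w=pix2w(d,q,.01); print(w.round(4),w.mean(0))
```

```text
[[ 0.6679  0.0389  0.01  ]
 [ 0.6839 -0.0385  0.01  ]
 [ 0.6091 -0.0544  0.01  ]
 [ 0.5917  0.0234  0.01  ]] [ 0.6381245  -0.00767827  0.01      ]
[[ 0.6105 -0.0489  0.01  ]
 [ 0.5942  0.0292  0.01  ]
 [ 0.6739  0.0449  0.01  ]
 [ 0.688  -0.0342  0.01  ]] [ 0.64165158 -0.00225838  0.01      ]
```

>>> move_arm --pt "10 0.4 0 5 0.003 0 0" --pt "10 0 0 5 0 0 0" --pt "10 0 0 2 0 0 0" --pt "10 0 0 0 0 0 0" --pt "10 0 0 0 0 0 0"

```text
time: 16.0
tool_pos: [0.6378, -0.0048, 0.0675]
tool_rot: [-3.141, -0.001, 1.792]
contact_force: [-0.1, 0.1, -7.7]
opening: 0.02
```

Run:
```python
from h import *
ft(4); to([.638,-.005,.066],1.7925)
```

```text
F [-0.17 -0.23 -6.3 ] sd [0.47 0.73 0.49] M [ 0.01   0.025 -0.008] sd [0.016 0.025 0.027] M.jaw 0.022 M.lev 0.015 pos [ 0.6379 -0.0049  0.0677] t 16.2
t 16.2 pos [ 0.6379 -0.0049  0.0677] rot [-3.1410e+00 -6.0000e-04  1.7925e+00] open 0.0195
shift mm [-0.2  0.1  1.7]
turn [-0.001 -0.001 -0.   ]
```

>>> move_arm --pt "10 0 0 1 0 0 0" --pt "10 0 0 1 0 0 0" --pt "10 0 0 0 0 0 0" --pt "10 0 0 0 0 0 0"

```text
time: 16.7
tool_pos: [0.638, -0.0049, 0.0657]
tool_rot: [-3.141, -0.001, 1.792]
contact_force: [0.6, -1.3, -6.5]
opening: 0.0199
```

Run:
```python
from h import *
ft(4); to([.638,-.005,.066],1.7925)
```

```text
F [-0.15 -0.35 -6.32] sd [0.25 0.41 0.59] M [ 0.014  0.034 -0.   ] sd [0.006 0.025 0.03 ] M.jaw 0.03 M.lev 0.021 pos [ 0.638  -0.0049  0.0657] t 16.9
t 16.9 pos [ 0.638  -0.0049  0.0657] rot [-3.1413e+00 -5.0000e-04  1.7924e+00] open 0.0198
shift mm [-0.1  0.  -0.3]
turn [-0. -0. -0.]
```

>>> move_arm --pt "10 0 -1 1 0 0 0" --pt "10 0 0 0 0 0 0" --pt "10 0 0 0 0 0 0"

```text
time: 17.27
tool_pos: [0.6378, -0.0049, 0.0657]
tool_rot: [3.139, -0.0, 1.792]
contact_force: [0.4, 0.2, -5.8]
opening: 0.0198
```

>>> move_arm --pt "10 0 0 1 0 0 0" --pt "10 0 0 0 0 0 0" --pt "10 0 0 0 0 0 0"

```text
time: 17.65
tool_pos: [0.6378, -0.005, 0.0656]
tool_rot: [3.139, 0.0, 1.793]
contact_force: [-0.0, -0.4, -3.1]
opening: 0.0202
```

Run:
```python
from h import *
ft(4)
for c in("top","scene"):
    d=robot.read_camera(c); cv2.imwrite(f"pics/{c}7.png",d["img"][:,:,::-1])
a,b=cv2.imread("pics/scene7.png"),cv2.imread("pics/top7.png")
cv2.imwrite("pics/z7.png",np.hstack([cv2.resize(a[160:310,280:400],(440,550),interpolation=cv2.INTER_CUBIC),cv2.resize(b[100:270,230:340],(355,550))]))
```

```text
F [-0.43  0.55 -2.2 ] sd [0.37 0.32 0.3 ] M [0.129 0.181 0.01 ] sd [0.033 0.035 0.028] M.jaw 0.148 M.lev 0.166 pos [ 0.6378 -0.0049  0.0656] t 17.85
```

View pics/z7.png

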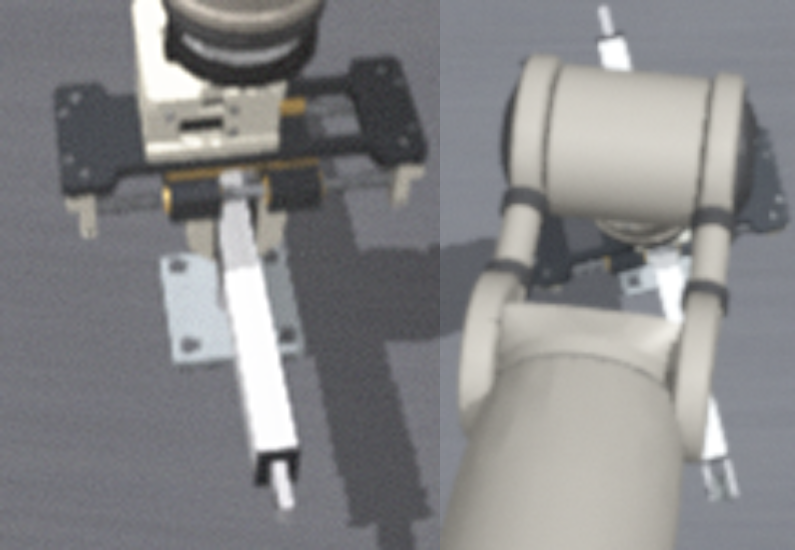

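>>> move_arm --pt "10 0 0 0.5 0 0 0" --pt "10 0 0 0 0 0 0" --pt "10 0 0 0 0 0 0" --pt "10 0 0 0 0 0 0" --newtons 3

```text
time: 18.45
tool_pos: [0.6379, -0.0049, 0.0656]
tool_rot: [3.139, 0.0, 1.793]
contact_force: [-1.1, 0.6, -0.9]
opening: 0.0199
```

Run:
```python
from h import *
ft(6)
```

```text
F [-1.31  0.54 -0.95] sd [0.63 0.48 0.49] M [ 0.157  0.193 -0.002] sd [0.022 0.013 0.023] M.jaw 0.154 M.lev 0.196 pos [ 0.6379 -0.0049  0.0656] t 18.75
```

>>> move_arm --pt "21.5 0 0 0 0 0 0"

```text
time: 18.88
tool_pos: [0.6384, -0.0051, 0.0659]
tool_rot: [3.137, 0.001, 1.793]
contact_force: [0.5, -0.7, -1.0]
opening: 0.0216
```

Run:
```python
from h import *
ft(3); print(robot.observe()["opening"])
d=robot.read_camera("scene"); a=d["img"][:,:,::-1]; cv2.imwrite("pics/scene8.png",a)
b=cv2.imread("pics/scene7.png")
cv2.imwrite("pics/z8.png",np.hstack([cv2.resize(x[200:310,310:390],(400,550),interpolation=cv2.INTER_CUBIC) for x in(b,a)]))
```

```text
F [ 0.35 -0.41  0.15] sd [0.74 0.21 0.11] M [ 0.026 -0.004  0.026] sd [0.022 0.037 0.018] M.jaw -0.009 M.lev 0.024 pos [ 0.6383 -0.0051  0.0659] t 19.025
0.02165732426298286
```

View pics/z8.png

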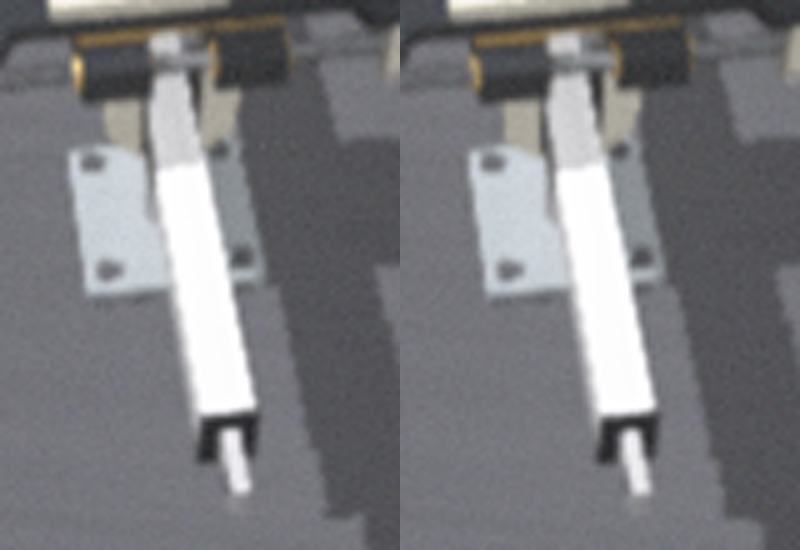

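The lever has not moved (its end is still at the same pixels) and the wrist reads zero load. Opening further.

>>> move_arm --pt "28 0 0 0 0 0 0" --pt "40 0 0 0 0 0 0" --pt "50 0 0 0 0 0 0" --pt "60 0 0 0 0 0 0" --pt "60 0 0 0 0 0 0"

```text
time: 19.7
tool_pos: [0.6384, -0.0051, 0.066]
tool_rot: [3.137, 0.001, 1.793]
contact_force: [-0.4, -0.3, -0.0]
opening: 0.0594
```

Run:
```python
from h import *
ft(2); print(robot.observe()["opening"])
d=robot.read_camera("scene"); a=d["img"][:,:,::-1]; cv2.imwrite("pics/scene9.png",a)
b=cv2.imread("pics/scene7.png")
cv2.imwrite("pics/z9.png",np.hstack([cv2.resize(x[200:310,310:390],(400,550),interpolation=cv2.INTER_CUBIC) for x in(b,a)]))
```

```text
F [-0.42 -0.34  0.44] sd [0.18 0.06 0.29] M [ 0.049  0.028 -0.002] sd [0.002 0.003 0.072] M.jaw 0.017 M.lev 0.054 pos [ 0.6385 -0.0051  0.066 ] t 19.8
0.06007960398279365
```

View pics/z9.png

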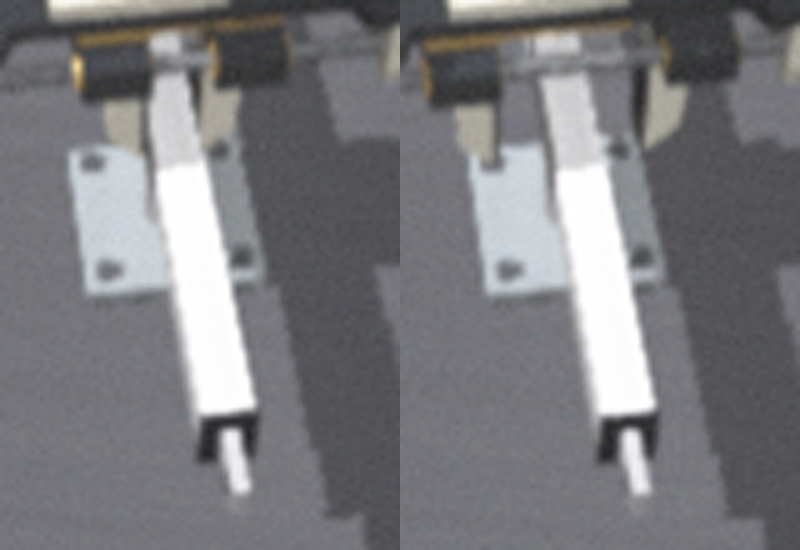

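The fingers are clear and the lever is balanced with no shift. Retreating straight up.

>>> move_arm --pt "60 0 0 -15 0 0 0" --pt "60 0 0 -25 0 0 0" --pt "60 0 0 -30 0 0 0" --pt "60 0 0 -30 0 0 0" --pt "60 0 0 -30 0 0 0" --pt "60 0 0 -20 0 0 0" --pt "60 0 0 0 0 0 0" --pt "60 0 0 0 0 0 0" --pt "60 0 0 0 0 0 0"

```text
time: 20.98
tool_pos: [0.6376, -0.0051, 0.2267]
tool_rot: [3.133, 0.002, 1.793]
contact_force: [-0.1, 0.0, 0.0]
opening: 0.0604
```

Run:
```python
from h import *
ft(2)
for c in("top","scene"):
    d=robot.read_camera(c); cv2.imwrite(f"pics/{c}10.png",d["img"][:,:,::-1])
    for t in("tin","spool","wrench"): print(t,robot.look_for(t,c)[:1])
a=cv2.imread("pics/scene10.png");b=cv2.imread("pics/scene7.png")
cv2.imwrite("pics/z10.png",np.hstack([cv2.resize(x[200:310,310:390],(400,550),interpolation=cv2.INTER_CUBIC) for x in(b,a)]))
```

```text
F [ 0.01 -0.32  0.13] sd [0.43 0.04 0.3 ] M [-0.005  0.027 -0.011] sd [0.004 0.014 0.009] M.jaw 0.027 M.lev 0.001 pos [ 0.6376 -0.0051  0.2264] t 21.075
tin [{'rect': [167.7, 143.4, 47.4, 40.7], 'conf': 0.64}]
spool []
wrench [{'rect': [436.6, 202.0, 16.3, 63.7], 'conf': 0.93}]
tin [{'rect': [447.3, 230.5, 57.5, 54.5], 'conf': 0.83}]
spool [{'rect': [184.0, 229.4, 35.9, 39.7], 'conf': 0.75}]
wrench [{'rect': [185.4, 156.9, 26.8, 51.4], 'conf': 0.81}]
```

View pics/z10.png

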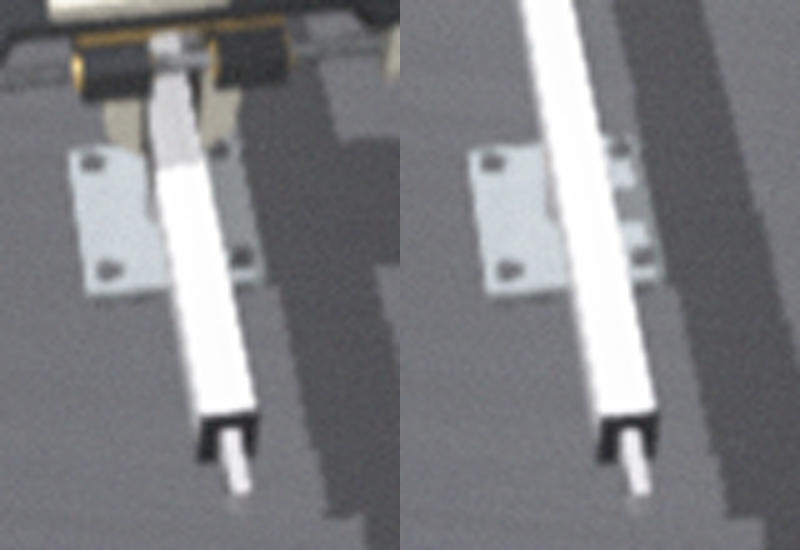

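View pics/scene10.png

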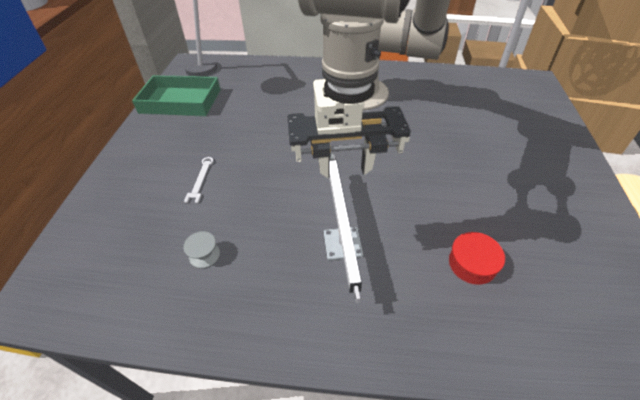

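The lever lies balanced across the pad, with its far end still near (352,283) in the scene picture. The robot is well above it, and the tin, spool and wrench have not moved.

```bash
python3 -c "
from h import *
print(robot.hand_in())"
```

```text
the job is handed in; nothing more can be done
None
```

The lever is balanced on the stand's pad, level and still, with the gripper open and about 160 mm above the release point. I handed the job in at about 21 s of the 61 s allowed.

**Finding the balance point:** I made two trial lifts.
- **First lift, at the centre:** raised about 7 mm, the lever came clear of the bench. It weighed about 6.0 N (0.61 kg), and the wrist moment put the balance point about 15 mm towards the tongue end.
- **Second lift, 15.5 mm towards the tongue end:** the lever came up level with almost no moment, so I carried it to the pad from there.

**Setting down:** I lowered it until the pad took the load, relaxed the grip to 3 N, then opened the fingers in steps.

**Last checks:**
- **Lever:** its far end stayed at the same pixels before release, after release and after the arm moved away. The wrist force was about zero.
- **Tin, spool and wrench:** they are where they were to within about 3 pixels of detector scatter. The detector missed the spool in the last top picture, but it shows unmoved in the scene picture.

**Small disagreements, well inside the pad's 10 mm margin:**
- The moment readings gave a remaining offset between about -1 and +4 mm, depending on where the arm was.
- The two cameras placed the pad within about 3 mm of each other.

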